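# Stack the brush tray on the marker tray

### The arm

A 7-joint arm with a two-finger parallel gripper is mounted at the origin on the work surface; the furniture and walls round the work are solid. World frame = base frame: x ahead of the robot, y to its left, z up, the work surface at z = 0. Lengths are in m, angles in rad, forces in N, time in s.
With the tool pointing down it reaches from about 0.4 to 0.85 m from the base axis. Payload 4.5 kg.
Tool frame: the origin (TCP) lies midway between the tips of the shut fingers; the grasp point (between the pads) lies 19 mm behind it; z points along the fingers, y is the line along which they close (so a half turn about z gives the same grasp; the last joint's range is limited). The gripper opens to 88 mm and grips with 3 to 60 N. Pads are 18 mm wide; open, the fingers measure 123 mm over their backs; the gripper's body (75 mm by 187 mm) begins 45 mm behind the grasp point.
Start: joints at [-1.297, 0.689, -0.195, 1.565, 0.157, 0.902, -0.215], TCP at [0.148, 0.607, 0.239] pointing down, gripper open.
Joint ranges: [-3.01, 3.01], [-0.46, 2.08], [-1.47, 1.51], [0.13, 2.56], [-1, 4.14], [0.04, 2.09], [-2.66, 2.66]. Speed limits (rad/s): [2.57, 2.57, 3.14, 3.14, 3.14, 3.14, 3.14].

### API

Orientations are given as a unit quaternion [x, y, z, w].
In Python, from plant import get_state, viewer, workorder gives the robot as it stands. The module is installed in compiled form; this text tells all that it offers.
- The arm moves only by the tool step_arm, never from a script. Its argument "motion" is a list of rows, each an object of numbers: "wx", "wy", "wz": the turn, a rotation vector about the tool's x, y, z each as a share of 180 degrees, from -1 to 1; "dx", "dy", "dz": the shift along the tool's x, y, z each as a share of 8 cm, from -1 to 1; "claw": the finger opening in mm, from 0 to 88.1. A call has 1 to 8 rows; each row is the pose to reach, as a shift and turn from the pose commanded when the call began, along the tool's axes at that moment, turning the shorter way round; what a row does not reach only later rows make up. A row lasts 1/10 s, in which the tool goes at most 50 mm and 8.59 degrees, less where a joint would pass 70% of its speed; a pose out of reach is approached as far as the arm can. A call with a number of a shift or a turn outside -1 to 1 is refused whole. A call with a gripper value outside its range is refused whole. The fingers move at their own pace and stop on an object; "force" is the grip in N (left out, the last holds). Time passes only in rows, so rows that repeat a pose let the fingers close. It gives the time, the measured TCP pose, the force, the opening and the grip force at its end, in the units of the state.
- get_state(): the state, without advancing time (a new reading comes with each control period).
- viewer.snapshot(name): name is "side" or "top" or "wrist"; returns (picture, depth): 480x640x3 uint8, red, green, blue; 480x640 float32, m along the optical axis (not along the pixel's ray), 0 where there is no reading.
- viewer.calibration(name): a dict with "vfov" (degrees; the focal length in pixels is half the picture's height over the tangent of half this angle, whatever the lens; pixels are square), "cx", "cy" (the principal point, pixels), "extrinsics" (4x4, takes a point from camera to world coordinates). Camera axes: x right, y down, z forward; pixel columns grow to the right and rows downward; lengths in m; the calibration is good to about 2 mm. A picture is of the moment at which its call begins: read the wrist's pose just before it. calibration takes no time and is no camera call; for the wrist camera it gives the pose at the moment of the call.
- workorder.finish_job(): hands the job in; it is judged then, once.
The state is a dict: "clock": time; "q": joint angles; "qd": joint speeds; "joint_torque": joint torques, N m; "tool_pos": TCP position; "eef_rot": TCP orientation; "contact_force": force on the tool from outside, world axes, zero at the start; "moment": the same for the moment, N m; "opening": opening from 0.0 (shut) to 1.0 (fully open); "finger_force": force on a finger pad.
Only numpy, scipy, OpenCV 4.12 (cv2) and the standard library are available. Lean on these libraries where they do the work, as an engineer would, in place of code of your own. Each camera call takes 0.05 s, during which the arm holds its last target. There are 200 camera calls.

### The job

Lift the blue brush tray, which has a wooden carrying handle, and stack it on the grey tray that stands on the wooden board, so that all four of its corner feet drop fully into the sockets in the grey tray's corners and it sits level and fully down. Find the sockets gently, by feel: the grey tray does not stand exactly in the middle of its board, so never force or drop the blue tray onto it. Leave the other things where they are, and let go at the end.

Things in the scene. Friction and masses are not known exactly. Their poses are not given: they have to be found in the camera images.
- upper_grip (a point): centre of the wooden handle of the loose blue tray (0.4 to 0.7 kg). x across the handle, y along it and the tray's long side, z up. Handle bar 16 mm thick (x), 112 long (y), 24 high (z). Seated, this point is 137 mm above point board_mid; with the feet only resting on the corner blocks, 149 mm. Tray walls end 45 mm below it. Brushes fixed inside.
- upper: the blue tray, 190 x 230 mm (x, y), walls 35 mm high; origin 106 mm under point upper_grip, level with its foot tips, same axes. It stands on four round feet, 14 mm diameter, 26 mm long, at x = +-68, y = +-88 mm; the last 3 mm taper to 12 mm. It fits the grey tray either way round (half a turn).
- board_mid (a point): centre of the upper face of the fixed plywood board (232 x 272 mm, x, y; raised edge 8 mm high; z up). On it stands the heavy grey tray, square to the board but up to 12 mm off this centre in x and in y (not measured; light touches do not shift it). Above this point: wall rim at 52 mm, flat tops of its corner blocks 43 mm, socket floors 31 mm.
- board: the board with the grey tray on it; origin 10 mm under point board_mid. Grey tray: 190 x 230 mm outside, walls 4 mm; from its own centre inner wall faces at x = +-91, y = +-111 mm. In each inside corner a yellow block 56 x 56 mm with a square socket 17 x 17 mm, 12 deep, centred at x = +-68, y = +-88 mm, so a seated foot is 16 mm clear of both walls.
- jug_mid (a point): bystander: white pump jug, 251 mm tall, about 66 x 123 mm; point 100 mm above its underside
- cup_mid (a point): bystander: white plastic cup, 83 mm across, 106 mm tall; its centre

How it is judged:
By the outcome, as a careful person would: the job done as asked, in the order asked, and still so for the second after the job is handed in, with the robot touching nothing.
It also fails if it takes over 48 s, if anything falls off the work surface, if the arm or the gripper's body presses on something with over 40 N, if the wrist force passes 120 N, or if a joint passes its speed limit or range.

## Working session

There is one attempt and no reset: what is moved stays moved. The work goes in short steps, Python scripts to look and compute and a tool call to move; the robot and the scene stay as the last step left them, time stands still between calls to the robot, and variables do not carry over. Pictures are saved under pics/ and viewed, at most 10 in all, crops included, and the job is handed in when it is done.

Besides the shell and the picture viewer there is one more tool, called after "Emit:" as name([rows], argument=value, ...), one row to a line, values as JSON. step_arm: Moves the arm, as the interface text tells. Shift numbers are shares of 8 cm and turn numbers shares of 180 degrees, none past 1 either way. Its arguments: {"type":"object","properties":{"motion":{"type":"array","items":{"type":"object","properties":{"wx":{"type":"number","minimum":-1,"maximum":1},"wy":{"type":"number","minimum":-1,"maximum":1},"wz":{"type":"number","minimum":-1,"maximum":1},"dx":{"type":"number","minimum":-1,"maximum":1},"dy":{"type":"number","minimum":-1,"maximum":1},"dz":{"type":"number","minimum":-1,"maximum":1},"claw":{"type":"number"}}}},"force":{"type":"number"}},"required":["motion"]}

```bash
mkdir -p pics; cat > h.py <<'E'
import numpy as np, cv2, json
from scipy.spatial.transform import Rotation as R
from plant import get_state, viewer, workorder
def snap(name,tag):
    c=viewer.calibration(name); p,d=viewer.snapshot(name)
    cv2.imwrite(f'pics/{tag}.png',p[:,:,::-1]); np.savez(f'{tag}.npz',p=p,d=d,E=c['extrinsics'],v=c['vfov'],cx=c['cx'],cy=c['cy'])
def load(tag):
    z=np.load(f'{tag}.npz'); f=240/np.tan(np.radians(z['v'])/2)
    v,u=np.mgrid[:480,:640]; d=z['d']
    P=np.stack([(u-z['cx'])*d/f,(v-z['cy'])*d/f,d],-1)@z['E'][:3,:3].T+z['E'][:3,3]
    P[d==0]=np.nan
    return z['p'],P
def st():
    s=get_state(); print({k:np.round(s[k],4).tolist() for k in ['clock','tool_pos','eef_rot','contact_force','moment','opening','finger_force','q']}); print(np.round(R.from_quat(s['eef_rot']).as_matrix(),3).tolist()); return s
E
python3 - <<'E'
from h import *
st(); snap('top','top0'); snap('side','side0')
print(viewer.calibration('top'))
E
```

```text
{'clock': 0.0, 'tool_pos': [0.1483, 0.6065, 0.2379], 'eef_rot': [0.1195, 0.9928, -0.0009, -0.0], 'contact_force': [0.6414, 0.5146, -0.3115], 'moment': [-0.0043, 0.0153, 0.0327], 'opening': 1.003, 'finger_force': 0.0, 'q': [-1.2972, 0.6899, -0.1945, 1.5663, 0.1574, 0.9025, -0.2151]}
[[-0.971, 0.237, -0.0], [0.237, 0.971, -0.002], [-0.0, -0.002, -1.0]]
{'vfov': 45.83729333797518, 'cx': 322.26600126968845, 'cy': 245.78081318059935, 'extrinsics': array([[ 0.02619832, -0.98386329,  0.17699342,  0.45545955],
       [-0.99931103, -0.03043169, -0.02124571,  0.0262882 ],
       [ 0.02628909, -0.17631488, -0.9839827 ,  1.14508454],
       [ 0.        ,  0.        ,  0.        ,  1.        ]])}
```

View pics/top0.png

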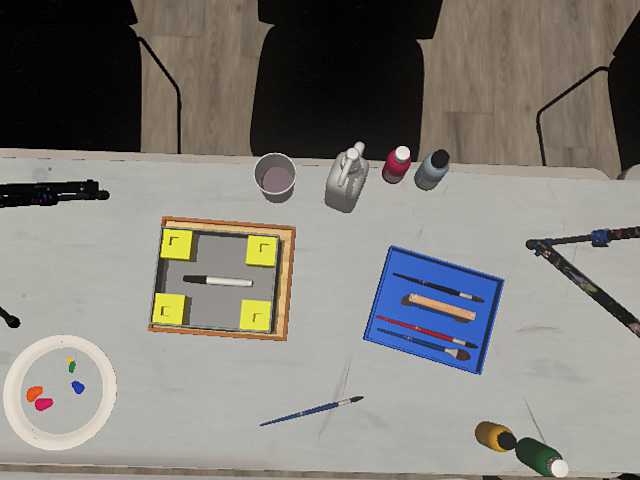

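View pics/side0.png

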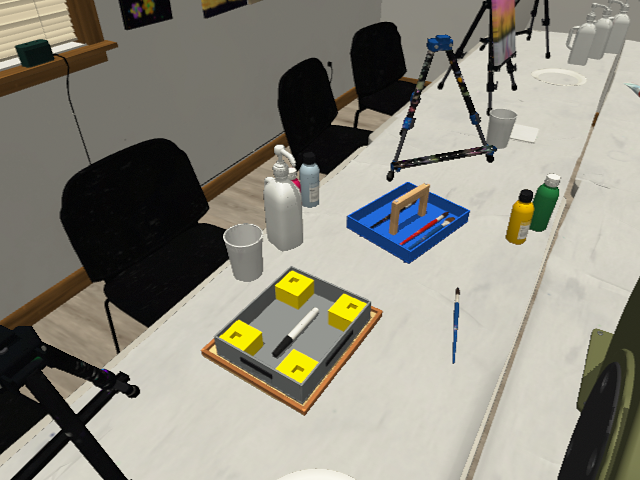

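```bash
cat > m.py <<'E'
from h import *
for tag in ['top0','side0']:
    p,P=load(tag); hsv=cv2.cvtColor(p,cv2.COLOR_RGB2HSV); H,S,V=[hsv[...,i].astype(int) for i in range(3)]
    Z=P[...,2]
    near=(P[...,0]>0.2)&(P[...,0]<0.9)
    y=(H>25)&(H<33)&(S>180)&(V>150)&near&(P[...,1]>0)
    zt=np.nanmedian(Z[y]) if tag=='top0' else zt0
    zt0=zt
    y&=abs(Z-zt)<0.006
    r=cv2.minAreaRect((P[y][:,:2]*1000).astype(np.float32)); print(tag,'yellow',r,zt,y.sum())
    b=(H>100)&(H<125)&(S>150)&(V>80)&near&(P[...,1]<0)&(P[...,1]>-.45)
    zb=Z[b]; print('blue z pct',np.nanpercentile(zb,[2,25,50,75,98]))
    if tag=='top0': n,l,s,c=cv2.connectedComponentsWithStats(b.astype(np.uint8)); print(s[s[:,4]>300])
    rim=b&(Z>.052)&(Z<0.068)
    print('rim',cv2.minAreaRect((P[rim][:,:2]*1000).astype(np.float32)),rim.sum())
    h=(Z>0.105)&(Z<0.13)&near&(P[...,1]<-.05)&(P[...,1]>-.4)&(H<25)&(S>60)&(P[...,0]<.6)
    print('handle',cv2.minAreaRect((P[h][:,:2]*1000).astype(np.float32)),np.nanpercentile(Z[h],[5,50,95]),h.sum(),P[h].mean(0))
    o=(H>5)&(H<25)&(S>80)&near&(P[...,1]>0.02)&(Z>0.0)&(Z<.06)
    print('board',cv2.minAreaRect((P[o][:,:2]*1000).astype(np.float32)),np.nanpercentile(Z[o],[5,50,95]),o.sum())
p,_=load('top0')
a=cv2.resize(p[205:350,140:310],None,fx=4,fy=4,interpolation=cv2.INTER_CUBIC)[:,:,::-1]
cv2.imwrite('pics/c1.png',a)
E
python3 m.py
```

```text
top0 yellow ((581.3923950195312, 208.90362548828125), (220.00868225097656, 181.1324920654297), 87.26360321044922) 0.05204849957662794 323
blue z pct [0.025057   0.02805625 0.0297143  0.03164217 0.06138812]
[[     0      0    640    480 298049]
 [   363    246    141    129   9134]]
rim ((577.05615234375, -263.315673828125), (298.6811218261719, 293.8329772949219), 74.46261596679688) 867
handle ((443.657470703125, -273.1171875), (315.8528137207031, 91.38427734375), 31.926591873168945) [0.10687984 0.11665971 0.12018409] 616 [ 0.52010591 -0.22198771  0.11593822]
board ((547.870849609375, 337.1488952636719), (617.1061401367188, 426.7633056640625), 88.54781341552734) [0.00513679 0.01268782 0.03738235] 4089
side0 yellow ((583.1986083984375, 205.33358764648438), (218.82814025878906, 179.46859741210938), 87.41860961914062) 0.05204849957662794 2472
blue z pct [0.02705143 0.02996999 0.0355254  0.04939981 0.06126937]
rim ((575.5374145507812, -259.1729736328125), (301.2658386230469, 292.5934753417969), 74.77676391601562) 913
handle ((440.7821044921875, -269.71588134765625), (319.0623779296875, 87.12722778320312), 32.41619110107422) [0.10590724 0.1151101  0.11907358] 373 [ 0.50388518 -0.22207718  0.11370178]
board ((610.2532348632812, 293.84014892578125), (716.9601440429688, 274.3661804199219), 63.586151123046875) [0.00648385 0.01559685 0.0196574 ] 2236
```

View pics/c1.png

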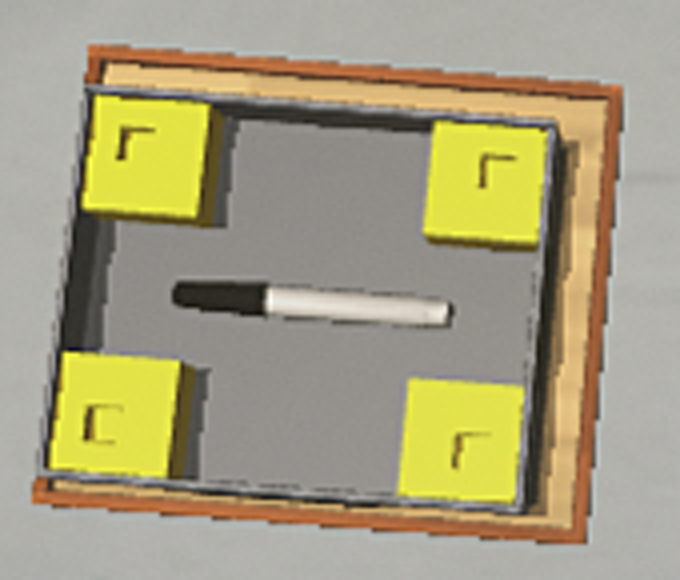

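```bash
cat >> h.py <<'E'
def ray(tag,uv,zp):
    z=np.load(f'{tag}.npz'); f=240/np.tan(np.radians(z['v'])/2); uv=np.atleast_2d(uv).astype(float)
    D=np.c_[(uv[:,0]-z['cx'])/f,(uv[:,1]-z['cy'])/f,np.ones(len(uv))]@z['E'][:3,:3].T; o=z['E'][:3,3]
    return (o+D*((zp-o[2])/D[:,2])[:,None])[:,:2]
def big(m):
    n,l,s,c=cv2.connectedComponentsWithStats(m.astype(np.uint8)); return l==1+np.argmax(s[1:,4])
E
cat > m2.py <<'E'
from h import *
for tag in ['top0','side0']:
    p,P=load(tag); hsv=cv2.cvtColor(p,cv2.COLOR_RGB2HSV); H,S,V=[hsv[...,i].astype(int) for i in range(3)]; Z=P[...,2]
    h=big((Z>0.100)&(Z<0.13)&(P[...,1]<-.1)&(P[...,1]>-.4)&(H<25)&(S>60)&(P[...,0]<.6)&(P[...,0]>.35))
    v,u=np.nonzero(h); print(tag,u.min(),u.max(),v.min(),v.max(),h.sum())
    print('handle depth',cv2.minAreaRect((P[h][:,:2]*1000).astype(np.float32)),P[h].mean(0))
    print('handle plane',cv2.minAreaRect((ray(tag,np.c_[u,v],.118)*1000).astype(np.float32)))
q=np.array([[92,95],[549,122],[520,503],[48,478]])/4+[140,205]-.375
c=ray('top0',q,.053); print(c, c.mean(0)); print(np.linalg.norm(c-np.roll(c,-1,0),axis=1))
e=np.degrees(np.arctan2(*(c-np.roll(c,-1,0)).T[::-1])); print(e)
E
python3 m2.py
```

```text
top0 408 475 293 320 587
handle depth ((535.6777954101562, -215.44476318359375), (124.79646301269531, 15.5275239944458), 74.24442291259766) [ 0.53507759 -0.21508665  0.11609349]
handle plane ((535.0564575195312, -214.2922821044922), (126.2059326171875, 16.544397354125977), 74.37171936035156)
side0 392 429 183 210 386
handle depth ((535.2423095703125, -213.384033203125), (128.7657470703125, 18.153230667114258), 74.49869537353516) [ 0.53396205 -0.20670818  0.11248943]
handle plane ((530.2923583984375, -200.03424072265625), (143.55465698242188, 30.9467830657959), 75.04586029052734)
[[0.67675635 0.31507697]
 [0.6703345  0.09211084]
 [0.4855919  0.09842318]
 [0.49127628 0.32177473]] [0.58098976 0.20684643]
[0.22305859 0.18485041 0.22342388 0.18560095]
[ 88.35022793  -1.95693543 -91.45788587 177.93192394]
```

```bash
cat >> h.py <<'E'
def plan(wps,start=None):
    """wps: (x,y,z,yaw of tool y axis deg). Prints calls: tool-axis shares."""
    s=get_state(); M=R.from_quat(s['eef_rot']).as_matrix()
    p=np.array(s['tool_pos']); yaw=np.degrees(np.arctan2(M[1,1],M[0,1]))
    for w in wps:
        dp=np.array(w[:3])-p; dyw=(w[3]-yaw+180)%360-180
        n=int(max(1,np.ceil(np.linalg.norm(dp)/0.085),np.ceil(abs(dyw)/25)))
        for i in range(n):
            a=np.radians(yaw); ty=np.array([np.cos(a),np.sin(a),0]); tz=np.array([0,0,-1.]); tx=np.cross(ty,tz)
            d=dp/n; sh=np.array([d@tx,d@ty,d@tz])/.08
            rows=int(np.ceil(max(np.linalg.norm(d)/.05,abs(dyw/n)/8.5)))
            print('dxyz',np.round(sh,3),'wz',round(-dyw/n/180,4),'rows',rows); yaw+=dyw/n
        p=np.array(w[:3])
E
python3 - <<'E'
from h import *
plan([(.40,.25,.26,30),(.52,-.215,.30,-15.7)])
E
```

```text
dxyz [-0.686 -0.597 -0.046] wz 0.0428 rows 2
dxyz [-0.76  -0.5   -0.046] wz 0.0428 rows 2
dxyz [-0.82  -0.393 -0.046] wz 0.0428 rows 2
dxyz [-0.865 -0.28  -0.046] wz 0.0428 rows 2
dxyz [-0.895 -0.161 -0.046] wz 0.0428 rows 2
dxyz [-0.908 -0.04  -0.046] wz 0.0428 rows 2
dxyz [-0.964 -0.268 -0.083] wz 0.0423 rows 2
dxyz [-0.991 -0.138 -0.083] wz 0.0423 rows 2
dxyz [-1.    -0.005 -0.083] wz 0.0423 rows 2
dxyz [-0.992  0.127 -0.083] wz 0.0423 rows 2
dxyz [-0.967  0.258 -0.083] wz 0.0423 rows 2
dxyz [-0.924  0.384 -0.083] wz 0.0423 rows 2
```

Emit:
step_arm([
  {"dx": -0.34,"dy": -0.3,"dz": -0.02,"wz": 0.02},
  {"dx": -0.69,"dy": -0.6,"dz": -0.05,"wz": 0.043},
])

```text
$.motion[0]: bad value
```

Emit:
step_arm([
  {"dx": -0.38,"dy": -0.25,"dz": -0.02,"wz": 0.02},
  {"dx": -0.76,"dy": -0.5,"dz": -0.05,"wz": 0.043},
])

```text
$.motion[0]: bad value
```

Emit:
step_arm([
  {"dx": -0.41,"dy": -0.2,"dz": -0.02,"wz": 0.02},
  {"dx": -0.82,"dy": -0.39,"dz": -0.05,"wz": 0.043},
])

```text
$.motion[0]: bad value
```

Emit:
step_arm([
  {"dx": -0.43,"dy": -0.14,"dz": -0.02,"wz": 0.02},
  {"dx": -0.87,"dy": -0.28,"dz": -0.05,"wz": 0.043},
])

```text
$.motion[0]: bad value
```

Emit:
step_arm([
  {"dx": -0.45,"dy": -0.08,"dz": -0.02,"wz": 0.02},
  {"dx": -0.9,"dy": -0.16,"dz": -0.05,"wz": 0.043},
])

```text
$.motion[0]: bad value
```

Emit:
step_arm([
  {"dx": -0.45,"dy": -0.02,"dz": -0.02,"wz": 0.02},
  {"dx": -0.91,"dy": -0.04,"dz": -0.05,"wz": 0.043},
])

```text
$.motion[0]: bad value
```

Emit:
step_arm([
  {"dx": -0.48,"dy": -0.13,"dz": -0.04,"wz": 0.02},
  {"dx": -0.96,"dy": -0.27,"dz": -0.08,"wz": 0.042},
])

```text
$.motion[0]: bad value
```

```bash
python3 - <<'E'
from h import *
st()
plan([(.515,-.215,.30,-15.7)])
E
```

```text
{'clock': 0.1, 'tool_pos': [0.1483, 0.6066, 0.238], 'eef_rot': [0.1196, 0.9928, -0.0008, -0.0], 'contact_force': [0.8483, -0.4407, -0.211], 'moment': [0.0041, 0.0143, -0.0022], 'opening': 0.9968, 'finger_force': 0.0, 'q': [-1.2972, 0.6899, -0.1945, 1.5662, 0.1573, 0.9025, -0.2151]}
[[-0.971, 0.237, -0.0], [0.237, 0.971, -0.002], [-0.0, -0.002, -1.0]]
dxyz [-0.626 -0.808 -0.07 ] wz 0.0464 rows 2
dxyz [-0.737 -0.708 -0.07 ] wz 0.0464 rows 2
dxyz [-0.832 -0.594 -0.07 ] wz 0.0464 rows 2
dxyz [-0.91  -0.466 -0.07 ] wz 0.0464 rows 2
dxyz [-0.968 -0.329 -0.07 ] wz 0.0464 rows 2
dxyz [-1.006 -0.185 -0.07 ] wz 0.0464 rows 2
dxyz [-1.022 -0.037 -0.07 ] wz 0.0464 rows 2
dxyz [-1.016  0.112 -0.07 ] wz 0.0464 rows 2
dxyz [-0.989  0.259 -0.07 ] wz 0.0464 rows 2
dxyz [-0.941  0.4   -0.07 ] wz 0.0464 rows 2
dxyz [-0.873  0.533 -0.07 ] wz 0.0464 rows 2
```

All seven keys are probably required; I'll try one call with the full row.

Emit:
step_arm([
  {"dx": -0.34,"dy": -0.3,"dz": -0.02,"wx": 0,"wy": 0,"wz": 0.02,"claw": 88},
  {"dx": -0.69,"dy": -0.6,"dz": -0.05,"wx": 0,"wy": 0,"wz": 0.043,"claw": 88},
], force=30)

```text
clock: 0.3
tool_pos: [0.19, 0.5469, 0.242]
eef_rot: [0.186, 0.982, -0.0, -0.0]
contact_force: [1.0, 0.2, 0.6]
opening: 0.994
finger_force: 0.0
```

Emit:
step_arm([
  {"dx": -0.38,"dy": -0.25,"dz": -0.02,"wx": 0,"wy": 0,"wz": 0.02,"claw": 88},
  {"dx": -0.76,"dy": -0.5,"dz": -0.05,"wx": 0,"wy": 0,"wz": 0.043,"claw": 88},
])

```text
clock: 0.5
tool_pos: [0.2332, 0.4863, 0.2464]
eef_rot: [0.254, 0.967, -0.0, 0.0]
contact_force: [0.4, 1.4, 0.1]
opening: 1.002
finger_force: 0.0
```

Emit:
step_arm([
  {"dx": -0.41,"dy": -0.2,"dz": -0.02,"wx": 0,"wy": 0,"wz": 0.02,"claw": 88},
  {"dx": -0.82,"dy": -0.39,"dz": -0.05,"wx": 0,"wy": 0,"wz": 0.043,"claw": 88},
])

```text
clock: 0.7
tool_pos: [0.2751, 0.427, 0.2505]
eef_rot: [0.318, 0.948, -0.0, -0.0]
contact_force: [0.4, -0.1, -0.2]
opening: 1.0
finger_force: 0.0
```

Emit:
step_arm([
  {"dx": -0.43,"dy": -0.14,"dz": -0.02,"wx": 0,"wy": 0,"wz": 0.02,"claw": 88},
  {"dx": -0.87,"dy": -0.28,"dz": -0.05,"wx": 0,"wy": 0,"wz": 0.043,"claw": 88},
])

```text
clock: 0.9
tool_pos: [0.3172, 0.3675, 0.2546]
eef_rot: [0.381, 0.924, -0.0, -0.0]
contact_force: [0.4, 0.7, -0.2]
opening: 0.999
finger_force: 0.0
```

Emit:
step_arm([
  {"dx": -0.45,"dy": -0.08,"dz": -0.02,"wx": 0,"wy": 0,"wz": 0.02,"claw": 88},
  {"dx": -0.9,"dy": -0.16,"dz": -0.05,"wx": 0,"wy": 0,"wz": 0.043,"claw": 88},
])

```text
clock: 1.1
tool_pos: [0.3594, 0.3077, 0.2586]
eef_rot: [0.443, 0.897, -0.0, -0.0]
contact_force: [1.4, 0.0, 0.4]
opening: 1.0
finger_force: 0.0
```

Emit:
step_arm([
  {"dx": -0.45,"dy": -0.02,"dz": -0.02,"wx": 0,"wy": 0,"wz": 0.02,"claw": 88},
  {"dx": -0.91,"dy": -0.04,"dz": -0.05,"wx": 0,"wy": 0,"wz": 0.043,"claw": 88},
])

```text
clock: 1.3
tool_pos: [0.4012, 0.2482, 0.2626]
eef_rot: [0.502, 0.865, -0.0, -0.0]
contact_force: [0.5, -0.2, 0.3]
opening: 1.002
finger_force: 0.0
```

Emit:
step_arm([
  {"dx": -0.48,"dy": -0.13,"dz": -0.04,"wx": 0,"wy": 0,"wz": 0.02,"claw": 88},
  {"dx": -0.96,"dy": -0.27,"dz": -0.08,"wx": 0,"wy": 0,"wz": 0.042,"claw": 88},
])

```text
clock: 1.5
tool_pos: [0.4206, 0.1707, 0.269]
eef_rot: [0.558, 0.83, -0.0, -0.0]
contact_force: [0.6, -0.3, -0.7]
opening: 0.996
finger_force: 0.0
```

```bash
python3 - <<'E'
from h import *
st(); snap('wrist','w0')
plan([(.515,-.215,.30,-15.7)])
E
```

```text
{'clock': 1.5, 'tool_pos': [0.4206, 0.1707, 0.269], 'eef_rot': [0.5584, 0.8296, -0.0001, -0.0001], 'contact_force': [0.6137, -0.2542, -0.7342], 'moment': [-0.0723, -0.0154, -0.0369], 'opening': 0.9964, 'finger_force': 0.0, 'q': [-0.5079, 0.4241, 0.0304, 2.0267, -0.0197, 0.6913, -0.0791]}
[[-0.376, 0.926, -0.0], [0.926, 0.376, -0.0], [0.0, -0.0, -1.0]]
dxyz [-0.964 -0.128 -0.076] wz 0.0412 rows 2
dxyz [-0.973 -0.002 -0.076] wz 0.0412 rows 2
dxyz [-0.965  0.123 -0.076] wz 0.0412 rows 2
dxyz [-0.941  0.247 -0.076] wz 0.0412 rows 2
dxyz [-0.901  0.366 -0.076] wz 0.0412 rows 2
```

Very accurate motion. Continuing.

Emit:
step_arm([
  {"dx": -0.48,"dy": -0.06,"dz": -0.04,"wx": 0,"wy": 0,"wz": 0.02,"claw": 88},
  {"dx": -0.96,"dy": -0.13,"dz": -0.08,"wx": 0,"wy": 0,"wz": 0.041,"claw": 88},
])

```text
clock: 1.75
tool_pos: [0.4397, 0.0966, 0.2755]
eef_rot: [0.61, 0.793, 0.0, -0.0]
contact_force: [0.2, 0.4, -0.2]
opening: 0.998
finger_force: 0.0
```

Emit:
step_arm([
  {"dx": -0.48,"dy": 0,"dz": -0.04,"wx": 0,"wy": 0,"wz": 0.02,"claw": 88},
  {"dx": -0.97,"dy": 0,"dz": -0.08,"wx": 0,"wy": 0,"wz": 0.041,"claw": 88},
])

```text
clock: 1.95
tool_pos: [0.4596, 0.021, 0.2819]
eef_rot: [0.66, 0.751, -0.0, -0.0]
contact_force: [1.2, 0.7, -0.0]
opening: 0.996
finger_force: 0.0
```

Emit:
step_arm([
  {"dx": -0.48,"dy": 0.06,"dz": -0.04,"wx": 0,"wy": 0,"wz": 0.02,"claw": 88},
  {"dx": -0.97,"dy": 0.12,"dz": -0.08,"wx": 0,"wy": 0,"wz": 0.041,"claw": 88},
])

```text
clock: 2.15
tool_pos: [0.4793, -0.0547, 0.2883]
eef_rot: [0.707, 0.707, -0.0, -0.0]
contact_force: [1.3, -0.1, 0.1]
opening: 0.998
finger_force: 0.0
```

Emit:
step_arm([
  {"dx": -0.47,"dy": 0.12,"dz": -0.04,"wx": 0,"wy": 0,"wz": 0.02,"claw": 88},
  {"dx": -0.94,"dy": 0.25,"dz": -0.08,"wx": 0,"wy": 0,"wz": 0.041,"claw": 88},
])

```text
clock: 2.35
tool_pos: [0.4994, -0.1299, 0.2946]
eef_rot: [0.751, 0.66, -0.0, -0.0]
contact_force: [1.3, 0.6, -0.1]
opening: 1.002
finger_force: 0.0
```

Emit:
step_arm([
  {"dx": -0.45,"dy": 0.18,"dz": -0.04,"wx": 0,"wy": 0,"wz": 0.02,"claw": 88},
  {"dx": -0.9,"dy": 0.37,"dz": -0.08,"wx": 0,"wy": 0,"wz": 0.041,"claw": 88},
  {"dx": -0.9,"dy": 0.37,"dz": -0.08,"wx": 0,"wy": 0,"wz": 0.041,"claw": 88},
])

```text
clock: 2.65
tool_pos: [0.5199, -0.2103, 0.3013]
eef_rot: [0.794, 0.608, -0.001, 0.002]
contact_force: [-0.9, 0.2, -0.7]
opening: 0.998
finger_force: 0.0
```

```bash
python3 - <<'E'
from h import *
st(); snap('wrist','w1'); print(viewer.calibration('wrist'))
E
```

```text
{'clock': 2.65, 'tool_pos': [0.5199, -0.2103, 0.3013], 'eef_rot': [0.7942, 0.6077, -0.001, 0.0023], 'contact_force': [-0.86, 0.2176, -0.732], 'moment': [-0.1086, 0.0983, 0.0013], 'opening': 0.9976, 'finger_force': 0.0, 'q': [0.1602, 0.5349, 0.2294, 1.6978, -0.1407, 0.9222, 0.179]}
[[0.261, 0.965, 0.001], [0.965, -0.261, -0.005], [-0.004, 0.003, -1.0]]
{'vfov': 60.273913766575205, 'cx': 317.2254761678193, 'cy': 239.90721511441333, 'extrinsics': array([[ 0.96631436, -0.24482923, -0.07934237,  0.54076217],
       [-0.25736185, -0.91779896, -0.30234079, -0.12668749],
       [ 0.00120152,  0.31257594, -0.94989201,  0.44620735],
       [ 0.        ,  0.        ,  0.        ,  1.        ]])}
```

View pics/w1.png

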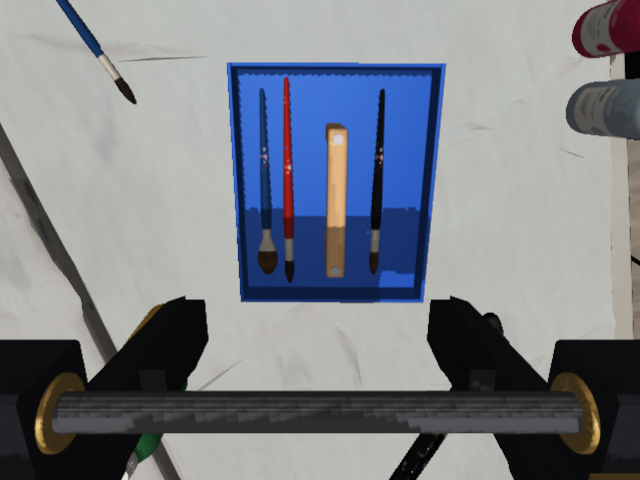

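```bash
cat > m3.py <<'E'
from h import *
def rect(tag,q,z):
    c=ray(tag,q,z); print(np.round(c.mean(0),4),'sides',np.round(np.linalg.norm(c-np.roll(c,-1,0),axis=1),4),'ang',np.round(np.degrees(np.arctan2(*(c-np.roll(c,-1,0)).T[::-1])),2))
if __name__=='__main__':
    rect('w1',[[229,64],[444,64],[424,301],[240,301]],.061)
    rect('w1',[[328,129],[347,129],[344,278],[326,278]],.118)
    p,P=load('w1'); hsv=cv2.cvtColor(p,cv2.COLOR_RGB2HSV); H,S,V=[hsv[...,i].astype(int) for i in range(3)]; Z=P[...,2]
    h=big((Z>.112)&(Z<.125)&(H<25)); print(cv2.minAreaRect((P[h][:,:2]*1000).astype(np.float32)),np.nanmedian(Z[h]),h.sum())
    r=big((Z>.055)&(Z<.067)&(H>100)&(H<125)&(S>120)); print(cv2.minAreaRect((P[r][:,:2]*1000).astype(np.float32)),np.nanmedian(Z[r]),r.sum())
E
python3 m3.py
```

```text
[ 0.5367 -0.2133] sides [0.1851 0.2263 0.1902 0.226 ] ang [ 164.84   75.13  -15.28 -106.15]
[ 0.536  -0.2131] sides [0.0146 0.1245 0.0156 0.1245] ang [ 164.81   74.93  -15.27 -105.5 ]
((536.3642578125, -212.41256713867188), (124.18553924560547, 15.283937454223633), 74.52238464355469) 0.11721893150494347 2638
((536.1328125, -213.27508544921875), (228.57022094726562, 189.57723999023438), 74.57047271728516) 0.059954650061425585 4001
```

Emit:
step_arm([
  {"dx": 0.01,"dy": 0.1,"dz": 0.45,"wx": 0,"wy": 0,"wz": 0,"claw": 88},
  {"dx": 0.02,"dy": 0.2,"dz": 0.9,"wx": 0,"wy": 0,"wz": 0,"claw": 88},
])

```text
clock: 2.9
tool_pos: [0.5364, -0.2046, 0.2288]
eef_rot: [0.791, 0.612, 0.001, 0.0]
contact_force: [0.3, 0.5, -1.4]
opening: 0.998
finger_force: 0.0
```

Emit:
step_arm([
  {"dx": 0,"dy": 0,"dz": 0.45,"wx": 0,"wy": 0,"wz": 0,"claw": 88},
  {"dx": 0,"dy": 0,"dz": 0.9,"wx": 0,"wy": 0,"wz": 0,"claw": 88},
  {"dx": 0,"dy": 0,"dz": 0.9,"wx": 0,"wy": 0,"wz": 0,"claw": 88},
])

```text
clock: 3.2
tool_pos: [0.5322, -0.2027, 0.1528]
eef_rot: [0.791, 0.612, -0.002, -0.005]
contact_force: [0.1, 0.5, -0.0]
opening: 1.003
finger_force: 0.0
```

```bash
python3 - <<'E'
from h import *
st(); plan([(.5363,-.2131,.087,-15.3)])
E
```

```text
{'clock': 3.2, 'tool_pos': [0.5322, -0.2027, 0.1528], 'eef_rot': [0.7905, 0.6124, -0.0024, -0.005], 'contact_force': [0.1278, 0.5253, -0.0097], 'moment': [-0.0381, 0.1081, 0.0298], 'opening': 1.0034, 'finger_force': 0.0, 'q': [0.1904, 0.7444, 0.1611, 1.8164, -0.1948, 0.6072, 0.2187]}
[[0.25, 0.968, -0.01], [0.968, -0.25, 0.005], [0.002, -0.011, -1.0]]
dxyz [-0.113  0.081  0.823] wz 0.0046 rows 2
```

Emit:
step_arm([
  {"dx": -0.05,"dy": 0.04,"dz": 0.2,"wx": 0,"wy": 0,"wz": 0,"claw": 88},
  {"dx": -0.05,"dy": 0.04,"dz": 0.2,"wx": 0,"wy": 0,"wz": 0,"claw": 88},
  {"dx": -0.05,"dy": 0.04,"dz": 0.2,"wx": 0,"wy": 0,"wz": 0,"claw": 88},
])

```text
clock: 3.5
tool_pos: [0.5384, -0.2114, 0.1421]
eef_rot: [0.791, 0.611, 0.001, 0.001]
contact_force: [-0.5, -0.4, 0.3]
opening: 0.998
finger_force: 0.0
```

```bash
cat >> h.py <<'E'
def lvl(yaw):
    M=R.from_quat(get_state()['eef_rot']).as_matrix(); a=np.radians(yaw)
    ty=np.array([np.cos(a),np.sin(a),0]); tz=np.array([0,0,-1.]); T=np.c_[np.cross(ty,tz),ty,tz]
    print('rotvec shares to level/yaw',np.round(R.from_matrix(M.T@T).as_rotvec()/np.pi,4))
def rel(x,y,z):
    s=get_state(); M=R.from_quat(s['eef_rot']).as_matrix(); print('shift shares',np.round(M.T@(np.array([x,y,z])-s['tool_pos'])/.08,3))
E
python3 - <<'E'
from h import *
st(); lvl(-15.3); rel(.5363,-.2131,.087)
E
```

```text
{'clock': 3.5, 'tool_pos': [0.5384, -0.2114, 0.1421], 'eef_rot': [0.7915, 0.6112, 0.0006, 0.0008], 'contact_force': [-0.5494, -0.409, 0.2642], 'moment': [-0.0907, 0.0845, 0.041], 'opening': 0.9981, 'finger_force': 0.0, 'q': [0.2039, 0.7651, 0.1565, 1.8092, -0.1983, 0.5805, 0.2278]}
[[0.253, 0.968, 0.002], [0.968, -0.253, -0.001], [-0.0, 0.002, -1.0]]
rotvec shares to level/yaw [0.0006 0.     0.0036]
shift shares [-0.028 -0.021  0.689]
```

Emit:
step_arm([
  {"dx": -0.01,"dy": -0.01,"dz": 0.25,"wx": 0,"wy": 0,"wz": 0.003,"claw": 88},
  {"dx": -0.03,"dy": -0.02,"dz": 0.5,"wx": 0,"wy": 0,"wz": 0.003,"claw": 88},
  {"dx": -0.03,"dy": -0.02,"dz": 0.69,"wx": 0,"wy": 0,"wz": 0.003,"claw": 88},
  {"dx": -0.03,"dy": -0.02,"dz": 0.69,"wx": 0,"wy": 0,"wz": 0.003,"claw": 88},
  {"dx": -0.03,"dy": -0.02,"dz": 0.69,"wx": 0,"wy": 0,"wz": 0.003,"claw": 88},
  {"dx": -0.03,"dy": -0.02,"dz": 0.69,"wx": 0,"wy": 0,"wz": 0.003,"claw": 30},
  {"dx": -0.03,"dy": -0.02,"dz": 0.69,"wx": 0,"wy": 0,"wz": 0.003,"claw": 30},
], force=30)

```text
clock: 4.2
tool_pos: [0.5363, -0.2132, 0.087]
eef_rot: [0.794, 0.608, 0.001, 0.001]
contact_force: [0.4, -0.4, 0.5]
opening: 0.841
finger_force: 0.0
```

```bash
python3 - <<'E'
from h import *
st(); lvl(-15.3); rel(.5363,-.2131,.087)
E
```

```text
{'clock': 4.2, 'tool_pos': [0.5363, -0.2132, 0.087], 'eef_rot': [0.7943, 0.6075, 0.0006, 0.0009], 'contact_force': [0.3521, -0.3715, 0.4672], 'moment': [-0.0731, 0.0861, 0.0455], 'opening': 0.8415, 'finger_force': 0.0, 'q': [0.2245, 0.8501, 0.1284, 1.8399, -0.2172, 0.463, 0.2394]}
[[0.262, 0.965, 0.002], [0.965, -0.262, -0.001], [-0.0, 0.002, -1.0]]
rotvec shares to level/yaw [0.0007 0.     0.0007]
shift shares [ 0.001 -0.     0.   ]
```

Emit:
step_arm([
  {"dx": 0,"dy": 0,"dz": 0,"wx": 0,"wy": 0,"wz": 0,"claw": 10},
  {"dx": 0,"dy": 0,"dz": 0,"wx": 0,"wy": 0,"wz": 0,"claw": 10},
  {"dx": 0,"dy": 0,"dz": 0,"wx": 0,"wy": 0,"wz": 0,"claw": 10},
  {"dx": 0,"dy": 0,"dz": 0,"wx": 0,"wy": 0,"wz": 0,"claw": 10},
  {"dx": 0,"dy": 0,"dz": 0,"wx": 0,"wy": 0,"wz": 0,"claw": 10},
  {"dx": 0,"dy": 0,"dz": 0,"wx": 0,"wy": 0,"wz": 0,"claw": 10},
  {"dx": 0,"dy": 0,"dz": 0,"wx": 0,"wy": 0,"wz": 0,"claw": 10},
], force=50)

```text
clock: 4.9
tool_pos: [0.5355, -0.213, 0.0859]
eef_rot: [0.794, 0.608, -0.0, -0.0]
contact_force: [0.4, -0.8, 0.2]
opening: 0.203
finger_force: 0.0
```

Emit:
step_arm([
  {"dx": 0,"dy": 0,"dz": 0,"wx": 0,"wy": 0,"wz": 0,"claw": 0},
  {"dx": 0,"dy": 0,"dz": 0,"wx": 0,"wy": 0,"wz": 0,"claw": 0},
  {"dx": 0,"dy": 0,"dz": 0,"wx": 0,"wy": 0,"wz": 0,"claw": 0},
], force=50)

```text
clock: 5.2
tool_pos: [0.5358, -0.2131, 0.0859]
eef_rot: [0.794, 0.607, 0.0, 0.0]
contact_force: [1.4, -0.7, -1.4]
opening: 0.172
finger_force: 50.0
```

Emit:
step_arm([
  {"dx": 0,"dy": 0,"dz": -0.15,"wx": 0,"wy": 0,"wz": 0,"claw": 0},
  {"dx": 0,"dy": 0,"dz": -0.4,"wx": 0,"wy": 0,"wz": 0,"claw": 0},
  {"dx": 0,"dy": 0,"dz": -0.7,"wx": 0,"wy": 0,"wz": 0,"claw": 0},
  {"dx": 0,"dy": 0,"dz": -0.9,"wx": 0,"wy": 0,"wz": 0,"claw": 0},
  {"dx": 0,"dy": 0,"dz": -1,"wx": 0,"wy": 0,"wz": 0,"claw": 0},
])

```text
clock: 5.7
tool_pos: [0.5352, -0.2129, 0.1673]
eef_rot: [0.794, 0.608, 0.0, 0.0]
contact_force: [0.9, -0.2, -7.6]
opening: 0.172
finger_force: 50.0
```

Emit:
step_arm([
  {"dx": 0,"dy": 0,"dz": -0.3,"wx": 0,"wy": 0,"wz": 0,"claw": 0},
  {"dx": 0,"dy": 0,"dz": -0.6,"wx": 0,"wy": 0,"wz": 0,"claw": 0},
  {"dx": 0,"dy": 0,"dz": -0.6,"wx": 0,"wy": 0,"wz": 0,"claw": 0},
  {"dx": 0,"dy": 0,"dz": -0.6,"wx": 0,"wy": 0,"wz": 0,"claw": 0},
])

```text
clock: 6.1
tool_pos: [0.5348, -0.2125, 0.2132]
eef_rot: [0.794, 0.608, -0.0, -0.001]
contact_force: [-0.4, 0.3, -7.2]
opening: 0.175
finger_force: 50.0
```

```bash
python3 - <<'E'
from h import *
st(); snap('wrist','w2'); plan([(.581,.2075,.205,-1.8)])
E
```

```text
{'clock': 6.1, 'tool_pos': [0.5348, -0.2125, 0.2132], 'eef_rot': [0.7942, 0.6076, -0.0003, -0.0007], 'contact_force': [-0.3627, 0.3037, -7.1849], 'moment': [0.0137, 0.138, 0.0209], 'opening': 0.1755, 'finger_force': 49.9949, 'q': [0.1845, 0.6628, 0.1943, 1.7574, -0.1775, 0.74, 0.2056]}
[[0.262, 0.965, -0.001], [0.965, -0.262, 0.001], [0.0, -0.001, -1.0]]
dxyz [ 1.043 -0.162  0.019] wz -0.0148 rows 2
dxyz [ 1.05  -0.113  0.019] wz -0.0148 rows 2
dxyz [ 1.054 -0.064  0.019] wz -0.0148 rows 2
dxyz [ 1.056 -0.015  0.019] wz -0.0148 rows 2
dxyz [1.055 0.035 0.019] wz -0.0148 rows 2
```

View pics/w2.png

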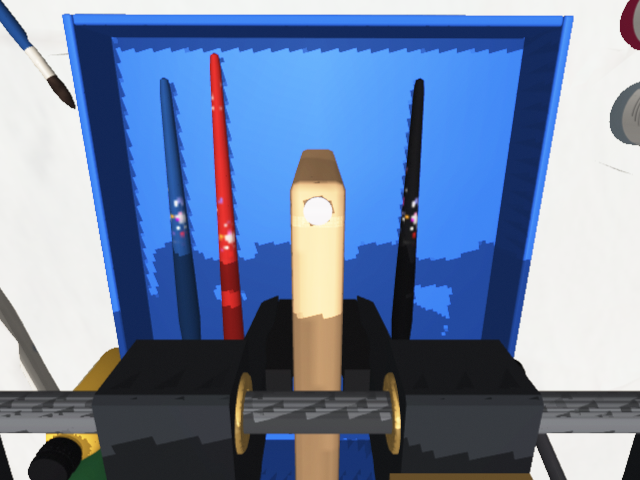

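```bash
cat > m4.py <<'E'
from h import *
import sys
def tray_in_tool(tag,M,p):
    im,P=load(tag); hsv=cv2.cvtColor(im,cv2.COLOR_RGB2HSV); H,S=hsv[...,0],hsv[...,1]
    Q=(P-p)@M
    b=(H>100)&(H<125)&(S>120)&(abs(Q[...,2]-.028)<.009)
    q=Q[b]; print('z med',np.median(q[:,2]), 'n',b.sum())
    A=np.c_[q[:,:2],np.ones(len(q))]; k=np.linalg.lstsq(A,q[:,2],rcond=None)[0]; print('tilt deg about y,x:',np.degrees(k[:2]),'z0',k[2])
    for nm,uv in dict(TL=(66,15),TR=(572,18)).items():
        c=np.r_[ray(tag,[uv],p[2]-k[2])[0],p[2]-k[2]]; print(nm,(c-p)@M)
    return
z=np.load('w2.npz'); s=get_state(); tray_in_tool('w2',R.from_quat(s['eef_rot']).as_matrix(),np.array(s['tool_pos']))
E
python3 m4.py
```

```text
z med 0.02608343575259934 n 23471
tilt deg about y,x: [-1.05947092 -0.04225259] z0 0.029166733014972208
TL [ 0.11463546 -0.09433612  0.02953696]
TR [0.11350844 0.0976778  0.02890191]
```

View pics/w0.png

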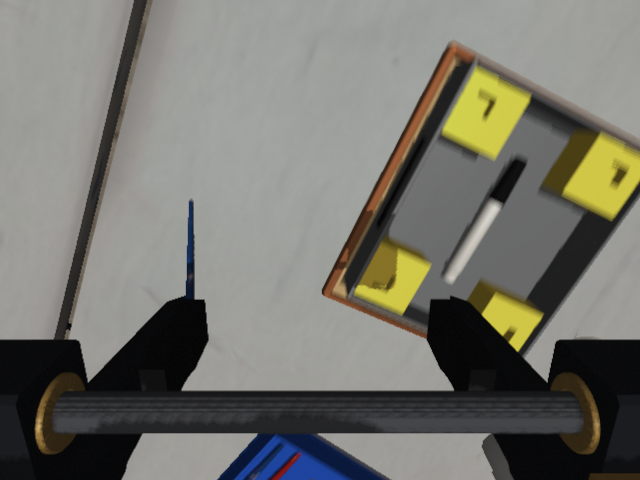

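```bash
cat > fit.py <<'E'
from h import *
from scipy.optimize import minimize
def fit(tag,x0):
    im,P=load(tag); z=np.load(f'{tag}.npz'); f=240/np.tan(np.radians(z['v'])/2); E=np.linalg.inv(z['E'])
    hsv=cv2.cvtColor(im,cv2.COLOR_RGB2HSV); H,S=hsv[...,0],hsv[...,1]
    m=((H>22)&(H<36)&(S>110)&(P[...,2]>.049)&(P[...,2]<.058)&(P[...,1]>.05)).astype(np.uint8)
    m=cv2.morphologyEx(m,cv2.MORPH_CLOSE,np.ones((7,7)) if tag!='top0' else np.ones((5,5)))
    k=4; M=cv2.resize(m,None,fx=k,fy=k,interpolation=cv2.INTER_NEAREST)
    vis=np.ones_like(M)
    if tag=='w0': vis[300*k:,:]=0
    def cost(v):
        a=np.radians(v[2]); ux=np.array([np.sin(a),-np.cos(a)]); uy=np.array([np.cos(a),np.sin(a)])
        img=np.zeros_like(M)
        for sx in(-1,1):
            for sy in(-1,1):
                q=np.array([v[:2]/1000+sx*i*ux+sy*j*uy for i,j in((.035,.035),(.091,.035),(.091,.111),(.035,.111))])
                c=np.c_[q,np.full(4,.053)]@E[:3,:3].T+E[:3,3]
                uv=np.c_[c[:,0]/c[:,2]*f+z['cx'],c[:,1]/c[:,2]*f+z['cy']]
                cv2.fillConvexPoly(img,np.round(((uv+.5)*k)*16).astype(np.int32),1,shift=4)
        return -((img&M&vis).sum()/((img|M)&vis).sum())
    r=minimize(cost,x0,method='Nelder-Mead',options=dict(initial_simplex=np.array(x0)+np.array([[0,0,0],[5,0,0],[0,5,0],[0,0,2]]),xatol=.02,fatol=1e-5)); print(tag,np.round(r.x,2),round(r.fun,3),m.sum())
for t in ['top0','side0','w0']: fit(t,[581,207,88])
E
python3 fit.py
```

```text
top0 [581.41 207.88  87.3 ] -0.665 3153
side0 [581.88 204.93  87.11] -0.682 2737
w0 [582.54 208.73  87.61] -0.611 12642
```

```bash
sed -i 's/P\[...,2\]>.049)&(P\[...,2\]<.058)/P[...,2]>.0465)\&(P[...,2]<.065)/' fit.py; python3 fit.py; python3 - <<'E'
from h import *
for t in ['top0','side0','w0']:
    im,P=load(t); hsv=cv2.cvtColor(im,cv2.COLOR_RGB2HSV); H,S=hsv[...,0],hsv[...,1]
    m=(H>22)&(H<36)&(S>110)&(P[...,1]>.05)&(P[...,0]>.4); print(t,m.sum(),np.nanpercentile(P[m][:,2],[1,10,25,50,75,90,99]))
E
```

```text
top0 [581.22 207.86  87.35] -0.671 3204
side0 [582.05 204.14  87.23] -0.694 2846
w0 [582.24 208.76  87.86] -0.618 13212
top0 4364 [-0.27115694 -0.25570416  0.04124994  0.05126691  0.05311004  0.05450001
  0.05745482]
side0 3681 [0.01606827 0.02908916 0.04448202 0.05225309 0.05337857 0.05429145
 0.05595948]
w0 16630 [0.01536061 0.03586249 0.05045825 0.05239457 0.05309709 0.05366369
 0.06065469]
```

```bash
sed -i 's/((.035,.035),(.091,.035)/((.035,.055),(.091,.055)/' fit.py; python3 fit.py
```

```text
top0 [581.18 207.46  87.32] -0.887 3204
side0 [582.26 207.41  87.37] -0.835 2846
w0 [581.68 209.77  87.39] -0.826 13212
```

Emit:
step_arm([
  {"dx": 0.2,"dy": -0.03,"dz": 0,"wx": 0,"wy": 0,"wz": 0,"claw": 0},
  {"dx": 0.52,"dy": -0.08,"dz": 0,"wx": 0,"wy": 0,"wz": -0.006,"claw": 0},
  {"dx": 0.87,"dy": -0.135,"dz": 0,"wx": 0,"wy": 0,"wz": -0.0116,"claw": 0},
])

```text
clock: 6.45
tool_pos: [0.5425, -0.1411, 0.2125]
eef_rot: [0.783, 0.622, -0.001, -0.001]
contact_force: [-0.2, 0.2, -6.3]
opening: 0.171
finger_force: 50.0
```

Emit:
step_arm([
  {"dx": 0.44,"dy": -0.05,"dz": 0.01,"wx": 0,"wy": 0,"wz": -0.006,"claw": 0},
  {"dx": 0.875,"dy": -0.103,"dz": 0.02,"wx": 0,"wy": 0,"wz": -0.0116,"claw": 0},
])

```text
clock: 6.65
tool_pos: [0.5503, -0.07, 0.211]
eef_rot: [0.771, 0.637, -0.001, -0.001]
contact_force: [1.1, 0.6, -6.2]
opening: 0.176
finger_force: 50.0
```

Emit:
step_arm([
  {"dx": 0.44,"dy": -0.035,"dz": 0.01,"wx": 0,"wy": 0,"wz": -0.006,"claw": 0},
  {"dx": 0.878,"dy": -0.071,"dz": 0.02,"wx": 0,"wy": 0,"wz": -0.0116,"claw": 0},
])

```text
clock: 6.85
tool_pos: [0.5579, 0.0003, 0.2094]
eef_rot: [0.759, 0.651, -0.001, -0.001]
contact_force: [0.6, 0.6, -6.7]
opening: 0.175
finger_force: 50.0
```

Emit:
step_arm([
  {"dx": 0.44,"dy": -0.02,"dz": 0.01,"wx": 0,"wy": 0,"wz": -0.006,"claw": 0},
  {"dx": 0.88,"dy": -0.039,"dz": 0.02,"wx": 0,"wy": 0,"wz": -0.0116,"claw": 0},
])

```text
clock: 7.05
tool_pos: [0.5654, 0.0703, 0.2077]
eef_rot: [0.747, 0.665, -0.001, -0.001]
contact_force: [0.9, 0.5, -6.2]
opening: 0.171
finger_force: 50.0
```

Emit:
step_arm([
  {"dx": 0.44,"dy": 0,"dz": 0.01,"wx": 0,"wy": 0,"wz": -0.006,"claw": 0},
  {"dx": 0.88,"dy": -0.007,"dz": 0.02,"wx": 0,"wy": 0,"wz": -0.0116,"claw": 0},
])

```text
clock: 7.25
tool_pos: [0.5731, 0.1401, 0.206]
eef_rot: [0.735, 0.678, -0.001, -0.001]
contact_force: [0.2, 0.4, -7.4]
opening: 0.174
finger_force: 50.0
```

Emit:
step_arm([
  {"dx": 0.35,"dy": 0.01,"dz": 0.01,"wx": 0,"wy": 0,"wz": -0.006,"claw": 0},
  {"dx": 0.65,"dy": 0.02,"dz": 0.01,"wx": 0,"wy": 0,"wz": -0.0116,"claw": 0},
  {"dx": 0.88,"dy": 0.025,"dz": 0.02,"wx": 0,"wy": 0,"wz": -0.0116,"claw": 0},
  {"dx": 0.88,"dy": 0.025,"dz": 0.02,"wx": 0,"wy": 0,"wz": -0.0116,"claw": 0},
  {"dx": 0.88,"dy": 0.025,"dz": 0.02,"wx": 0,"wy": 0,"wz": -0.0116,"claw": 0},
])

```text
clock: 7.75
tool_pos: [0.5814, 0.2071, 0.205]
eef_rot: [0.723, 0.691, -0.001, -0.0]
contact_force: [-0.3, 0.1, -6.4]
opening: 0.179
finger_force: 50.0
```

```bash
python3 - <<'E'
from h import *
st(); snap('side','side1'); snap('top','top1'); lvl(-2.65); rel(.5816,.2078,.16)
E
```

```text
{'clock': 7.75, 'tool_pos': [0.5814, 0.2071, 0.205], 'eef_rot': [0.7231, 0.6908, -0.0012, -0.0002], 'contact_force': [-0.3022, 0.0851, -6.3807], 'moment': [-0.0748, 0.1078, -0.0325], 'opening': 0.1793, 'finger_force': 49.9953, 'q': [-0.5319, 0.7271, 0.2076, 1.6357, -0.1912, 0.8013, -0.2873]}
[[0.046, 0.999, -0.002], [0.999, -0.046, -0.001], [-0.001, -0.002, -1.0]]
rotvec shares to level/yaw [-0.0003  0.0006 -0.0007]
shift shares [ 0.032 -0.007  0.569]
```

View pics/side1.png

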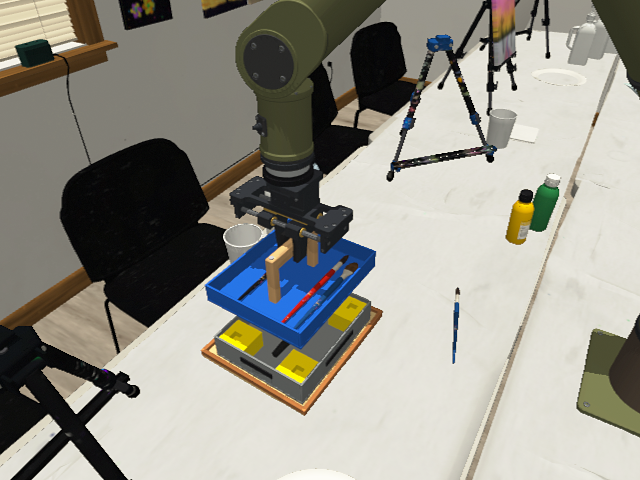

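```bash
python3 - <<'E'
from h import *
for t in ['side1','top1']:
    im,P=load(t); hsv=cv2.cvtColor(im,cv2.COLOR_RGB2HSV); H,S=hsv[...,0],hsv[...,1]; Z=P[...,2]
    b=(H>100)&(H<125)&(S>120)&(abs(Z-.18)<.007)&(abs(P[...,0]-.58)<.15)&(abs(P[...,1]-.207)<.15)
    n,l,s,c=cv2.connectedComponentsWithStats(b.astype(np.uint8),connectivity=8); print(s[1:,4][s[1:,4]>40])
    b&=np.isin(l,1+np.flatnonzero(s[1:,4]>40))
    print(t,cv2.minAreaRect((P[b][:,:2]*1000).astype(np.float32)),b.sum())
    v,u=np.nonzero(b); print(cv2.minAreaRect((ray(t,np.c_[u,v],.18)*1000).astype(np.float32)))
print(ray('side1',[[207,289],[302,334],[375,252]],.18))
E
```

```text
[1412]
side1 ((582.0736694335938, 205.624755859375), (231.83177185058594, 191.74710083007812), 87.29068756103516) 1412
((579.7747192382812, 208.38534545898438), (234.7544708251953, 192.85113525390625), 87.27637481689453)
[586]
top1 ((579.7417602539062, 159.5211639404297), (144.62698364257812, 189.00054931640625), 87.12934875488281) 586
((579.5342407226562, 158.97256469726562), (143.84890747070312, 188.98782348632812), 87.04979705810547)
[[0.67060447 0.32042648]
 [0.48923255 0.32319726]
 [0.48100544 0.09917276]]
```

Emit:
step_arm([
  {"dx": 0.02,"dy": 0.007,"dz": 0.25,"wx": 0,"wy": 0.0005,"wz": -0.0007,"claw": 0},
  {"dx": 0.02,"dy": 0.007,"dz": 0.5,"wx": 0,"wy": 0.0005,"wz": -0.0007,"claw": 0},
  {"dx": 0.02,"dy": 0.007,"dz": 0.7,"wx": 0,"wy": 0.0005,"wz": -0.0007,"claw": 0},
  {"dx": 0.02,"dy": 0.007,"dz": 0.75,"wx": 0,"wy": 0.0005,"wz": -0.0007,"claw": 0},
  {"dx": 0.02,"dy": 0.007,"dz": 0.75,"wx": 0,"wy": 0.0005,"wz": -0.0007,"claw": 0},
  {"dx": 0.02,"dy": 0.007,"dz": 0.75,"wx": 0,"wy": 0.0005,"wz": -0.0007,"claw": 0},
])

```text
clock: 8.45
tool_pos: [0.5839, 0.2082, 0.1468]
eef_rot: [0.723, 0.691, 0.001, -0.0]
contact_force: [-0.4, 0.6, -6.7]
opening: 0.179
finger_force: 50.0
```

```bash
python3 - <<'E'
from h import *
st(); lvl(-2.65); rel(.582,.2085,.139); snap('side','side2')
p=cv2.imread('pics/side2.png'); cv2.imwrite('pics/c2.png',cv2.resize(p[240:420,190:400],None,fx=3,fy=3,interpolation=cv2.INTER_CUBIC))
E
```

```text
{'clock': 8.45, 'tool_pos': [0.5839, 0.2082, 0.1468], 'eef_rot': [0.7229, 0.691, 0.0013, -0.0001], 'contact_force': [-0.3563, 0.5821, -6.7128], 'moment': [-0.0998, -0.0032, 0.0194], 'opening': 0.1788, 'finger_force': 49.9955, 'q': [-0.5164, 0.8041, 0.1814, 1.6776, -0.2108, 0.6767, -0.2699]}
[[0.045, 0.999, 0.002], [0.999, -0.045, 0.002], [0.002, 0.002, -1.0]]
rotvec shares to level/yaw [ 0.0005 -0.0006  0.0004]
shift shares [ 0.002 -0.024  0.098]
```

View pics/c2.png

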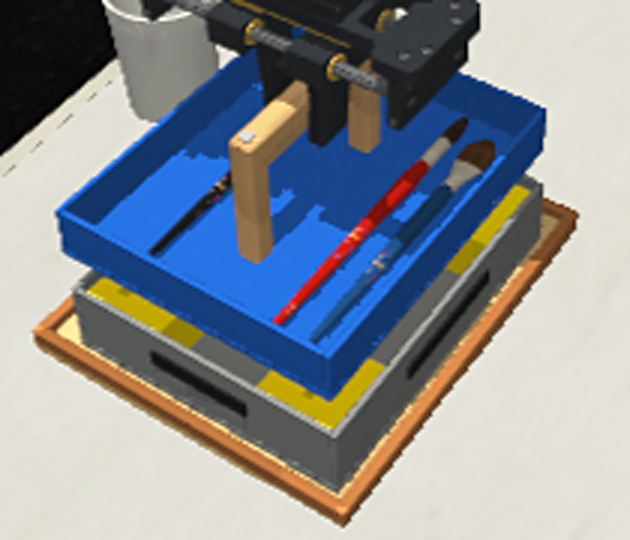

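```bash
python3 - <<'E'
from h import *
o=np.array([190,240])-1/3
b=ray('side2',np.array([[58,212],[333,352],[546,107]])/3+o,.1218); bb=ray('side2',np.array([[60,257],[331,397],[546,143]])/3+o,.0868)
g=ray('side2',np.array([[73,287],[338,432],[541,182]])/3+o,.062)
for q in (b,bb,g): print(np.round(q*1000,1).tolist(), (q[0]+q[2])*500, np.linalg.norm(q[0]-q[1]),np.linalg.norm(q[2]-q[1]))
E
```

```text
[[681.7, 315.5], [495.5, 320.1], [485.0, 96.2]] [583.35026401 205.83582377] 0.1862875645394907 0.2241463704449045
[[684.0, 318.7], [496.7, 322.0], [485.7, 90.0]] [584.84145843 204.33445093] 0.18731901528976205 0.23221520666796427
[[680.1, 317.1], [492.2, 323.5], [483.0, 99.3]] [581.53547232 208.17346437] 0.18795729101218542 0.22439489255422082
```

Emit:
step_arm([
  {"dx": 0.02,"dy": -0.02,"dz": 0,"wx": 0.0005,"wy": 0,"wz": 0,"claw": 0},
  {"dx": 0.02,"dy": -0.02,"dz": 0.03,"wx": 0.0005,"wy": 0,"wz": 0,"claw": 0},
  {"dx": 0.02,"dy": -0.02,"dz": 0.03,"wx": 0.0005,"wy": 0,"wz": 0,"claw": 0},
  {"dx": 0.02,"dy": -0.02,"dz": 0.03,"wx": 0.0005,"wy": 0,"wz": 0,"claw": 0},
])

```text
clock: 8.9
tool_pos: [0.5815, 0.2104, 0.1436]
eef_rot: [0.722, 0.691, 0.0, -0.001]
contact_force: [-0.4, -0.6, -6.2]
opening: 0.173
finger_force: 50.0
```

```bash
python3 - <<'E'
from h import *
st(); lvl(-2.65); rel(.5815,.210,.139)
E
```

```text
{'clock': 8.9, 'tool_pos': [0.5815, 0.2104, 0.1436], 'eef_rot': [0.7225, 0.6914, 0.0, -0.0011], 'contact_force': [-0.3783, -0.632, -6.1797], 'moment': [-0.0608, 0.0634, 0.0111], 'opening': 0.1729, 'finger_force': 49.9952, 'q': [-0.5196, 0.808, 0.1796, 1.6814, -0.2123, 0.6721, -0.2716]}
[[0.044, 0.999, -0.002], [0.999, -0.044, 0.002], [0.002, -0.002, -1.0]]
rotvec shares to level/yaw [-0.0005 -0.0005  0.0007]
shift shares [-0.005  0.001  0.057]
```

Now feel down slowly in 1 mm rows.

Emit:
step_arm([
  {"dx": 0,"dy": 0,"dz": 0.012,"wx": 0,"wy": 0,"wz": 0,"claw": 0},
  {"dx": 0,"dy": 0,"dz": 0.025,"wx": 0,"wy": 0,"wz": 0,"claw": 0},
  {"dx": 0,"dy": 0,"dz": 0.037,"wx": 0,"wy": 0,"wz": 0,"claw": 0},
  {"dx": 0,"dy": 0,"dz": 0.05,"wx": 0,"wy": 0,"wz": 0,"claw": 0},
  {"dx": 0,"dy": 0,"dz": 0.05,"wx": 0,"wy": 0,"wz": 0,"claw": 0},
])

```text
clock: 9.4
tool_pos: [0.5814, 0.2103, 0.1393]
eef_rot: [0.723, 0.691, -0.0, -0.001]
contact_force: [-0.3, -0.8, -6.5]
opening: 0.173
finger_force: 50.0
```

Emit:
step_arm([
  {"dx": 0,"dy": 0,"dz": 0.012,"wx": 0,"wy": 0,"wz": 0,"claw": 0},
  {"dx": 0,"dy": 0,"dz": 0.025,"wx": 0,"wy": 0,"wz": 0,"claw": 0},
  {"dx": 0,"dy": 0,"dz": 0.025,"wx": 0,"wy": 0,"wz": 0,"claw": 0},
])

```text
clock: 9.7
tool_pos: [0.5814, 0.2103, 0.1373]
eef_rot: [0.723, 0.691, -0.0, -0.001]
contact_force: [-0.1, -0.8, -6.6]
opening: 0.176
finger_force: 50.0
```

```bash
python3 - <<'E'
from h import *
st(); lvl(-2.65); rel(.5815,.210,.139)
E
```

```text
{'clock': 9.7, 'tool_pos': [0.5814, 0.2103, 0.1373], 'eef_rot': [0.7225, 0.6914, -0.0001, -0.0012], 'contact_force': [-0.149, -0.7662, -6.6005], 'moment': [-0.0882, 0.0479, 0.0069], 'opening': 0.1763, 'finger_force': 49.995, 'q': [-0.5179, 0.8166, 0.1767, 1.6851, -0.2141, 0.66, -0.2701]}
[[0.044, 0.999, -0.002], [0.999, -0.044, 0.002], [0.002, -0.002, -1.0]]
rotvec shares to level/yaw [-0.0006 -0.0005  0.0007]
shift shares [-0.004  0.002 -0.021]
```

Emit:
step_arm([
  {"dx": 0,"dy": 0,"dz": 0.012,"wx": 0,"wy": 0,"wz": 0,"claw": 0},
  {"dx": 0,"dy": 0,"dz": 0.025,"wx": 0,"wy": 0,"wz": 0,"claw": 0},
  {"dx": 0,"dy": 0,"dz": 0.025,"wx": 0,"wy": 0,"wz": 0,"claw": 0},
])

```text
clock: 10.0
tool_pos: [0.5814, 0.2104, 0.1353]
eef_rot: [0.723, 0.691, -0.0, -0.001]
contact_force: [0.3, -0.4, -7.2]
opening: 0.173
finger_force: 50.0
```

```bash
python3 - <<'E'
from h import *
st()
E
```

```text
{'clock': 10.0, 'tool_pos': [0.5814, 0.2104, 0.1353], 'eef_rot': [0.7225, 0.6914, -0.0001, -0.0012], 'contact_force': [0.295, -0.4068, -7.2443], 'moment': [-0.0568, 0.0051, 0.0314], 'opening': 0.1735, 'finger_force': 49.9951, 'q': [-0.5175, 0.8194, 0.1758, 1.6862, -0.2147, 0.656, -0.2696]}
[[0.044, 0.999, -0.002], [0.999, -0.044, 0.002], [0.002, -0.002, -1.0]]
```

Emit:
step_arm([
  {"dx": 0,"dy": 0,"dz": 0.012,"wx": 0,"wy": 0,"wz": 0,"claw": 0},
  {"dx": 0,"dy": 0,"dz": 0.025,"wx": 0,"wy": 0,"wz": 0,"claw": 0},
  {"dx": 0,"dy": 0,"dz": 0.025,"wx": 0,"wy": 0,"wz": 0,"claw": 0},
])

```text
clock: 10.3
tool_pos: [0.5814, 0.2104, 0.1334]
eef_rot: [0.722, 0.691, -0.0, -0.001]
contact_force: [-0.0, -0.7, -7.0]
opening: 0.172
finger_force: 50.0
```

Emit:
step_arm([
  {"dx": 0,"dy": 0,"dz": 0.012,"wx": 0,"wy": 0,"wz": 0,"claw": 0},
  {"dx": 0,"dy": 0,"dz": 0.025,"wx": 0,"wy": 0,"wz": 0,"claw": 0},
  {"dx": 0,"dy": 0,"dz": 0.025,"wx": 0,"wy": 0,"wz": 0,"claw": 0},
])

```text
clock: 10.6
tool_pos: [0.5814, 0.2103, 0.1313]
eef_rot: [0.723, 0.691, -0.0, -0.001]
contact_force: [0.5, -0.3, -6.9]
opening: 0.177
finger_force: 50.0
```

```bash
python3 - <<'E'
from h import *
st()
E
```

```text
{'clock': 10.6, 'tool_pos': [0.5814, 0.2103, 0.1313], 'eef_rot': [0.7225, 0.6914, -0.0001, -0.0012], 'contact_force': [0.5355, -0.3386, -6.8581], 'moment': [-0.0644, 0.079, 0.0134], 'opening': 0.1768, 'finger_force': 49.9951, 'q': [-0.5164, 0.825, 0.174, 1.6885, -0.2159, 0.648, -0.2685]}
[[0.044, 0.999, -0.002], [0.999, -0.044, 0.002], [0.001, -0.002, -1.0]]
```

Emit:
step_arm([
  {"dx": 0,"dy": 0,"dz": 0.012,"wx": 0,"wy": 0,"wz": 0,"claw": 0},
  {"dx": 0,"dy": 0,"dz": 0.025,"wx": 0,"wy": 0,"wz": 0,"claw": 0},
  {"dx": 0,"dy": 0,"dz": 0.025,"wx": 0,"wy": 0,"wz": 0,"claw": 0},
])

```text
clock: 10.9
tool_pos: [0.5814, 0.2104, 0.1293]
eef_rot: [0.722, 0.691, -0.0, -0.001]
contact_force: [1.0, -0.5, -7.0]
opening: 0.175
finger_force: 50.0
```

Emit:
step_arm([
  {"dx": 0,"dy": 0,"dz": 0.012,"wx": 0,"wy": 0,"wz": 0,"claw": 0},
  {"dx": 0,"dy": 0,"dz": 0.018,"wx": 0,"wy": 0,"wz": 0,"claw": 0},
  {"dx": 0,"dy": 0,"dz": 0.018,"wx": 0,"wy": 0,"wz": 0,"claw": 0},
])

```text
clock: 11.2
tool_pos: [0.5814, 0.2103, 0.128]
eef_rot: [0.723, 0.691, -0.0, -0.001]
contact_force: [-0.0, 0.4, -7.0]
opening: 0.171
finger_force: 50.0
```

```bash
python3 - <<'E'
from h import *
st()
E
```

```text
{'clock': 11.2, 'tool_pos': [0.5814, 0.2103, 0.128], 'eef_rot': [0.7225, 0.6914, -0.0001, -0.0012], 'contact_force': [-0.0035, 0.441, -6.9676], 'moment': [-0.0689, 0.0634, -0.0309], 'opening': 0.1708, 'finger_force': 49.995, 'q': [-0.5155, 0.8298, 0.1724, 1.6904, -0.2169, 0.6412, -0.2677]}
[[0.044, 0.999, -0.002], [0.999, -0.044, 0.002], [0.002, -0.002, -1.0]]
```

Emit:
step_arm([
  {"dx": 0,"dy": 0,"dz": 0.01,"wx": 0,"wy": 0,"wz": 0,"claw": 0},
  {"dx": 0,"dy": 0,"dz": 0.01,"wx": 0,"wy": 0,"wz": 0,"claw": 0},
  {"dx": 0,"dy": 0,"dz": 0.01,"wx": 0,"wy": 0,"wz": 0,"claw": 0},
])

```text
clock: 11.5
tool_pos: [0.5815, 0.2104, 0.1273]
eef_rot: [0.723, 0.691, 0.0, -0.001]
contact_force: [-0.7, -0.1, -6.0]
opening: 0.175
finger_force: 50.0
```

Emit:
step_arm([
  {"dx": 0,"dy": 0,"dz": 0.01,"wx": 0,"wy": 0,"wz": 0,"claw": 0},
  {"dx": 0,"dy": 0,"dz": 0.01,"wx": 0,"wy": 0,"wz": 0,"claw": 0},
  {"dx": 0,"dy": 0,"dz": 0.01,"wx": 0,"wy": 0,"wz": 0,"claw": 0},
])

```text
clock: 11.8
tool_pos: [0.5816, 0.2105, 0.1268]
eef_rot: [0.723, 0.691, 0.0, -0.001]
contact_force: [-1.3, -0.4, -1.9]
opening: 0.172
finger_force: 50.0
```

Emit:
step_arm([
  {"dx": 0,"dy": 0,"dz": 0.008,"wx": 0,"wy": 0,"wz": 0,"claw": 0},
  {"dx": 0,"dy": 0,"dz": 0.008,"wx": 0,"wy": 0,"wz": 0,"claw": 0},
])

```text
clock: 12.0
tool_pos: [0.5817, 0.2105, 0.1268]
eef_rot: [0.723, 0.691, 0.0, -0.001]
contact_force: [-3.3, -0.0, 5.1]
opening: 0.174
finger_force: 50.0
```

```bash
python3 - <<'E'
from h import *
st(); snap('side','side3')
p=cv2.imread('pics/side3.png'); cv2.imwrite('pics/c3.png',cv2.resize(p[240:420,190:400],None,fx=3,fy=3,interpolation=cv2.INTER_CUBIC))
E
```

```text
{'clock': 12.0, 'tool_pos': [0.5817, 0.2105, 0.1268], 'eef_rot': [0.7225, 0.6913, 0.0004, -0.0011], 'contact_force': [-3.2758, -0.0372, 5.0602], 'moment': [-0.1495, 0.652, -0.0161], 'opening': 0.174, 'finger_force': 49.9953, 'q': [-0.515, 0.8314, 0.1716, 1.6911, -0.2176, 0.6378, -0.2671]}
[[0.044, 0.999, -0.001], [0.999, -0.044, 0.002], [0.002, -0.001, -1.0]]
```

View pics/c3.png

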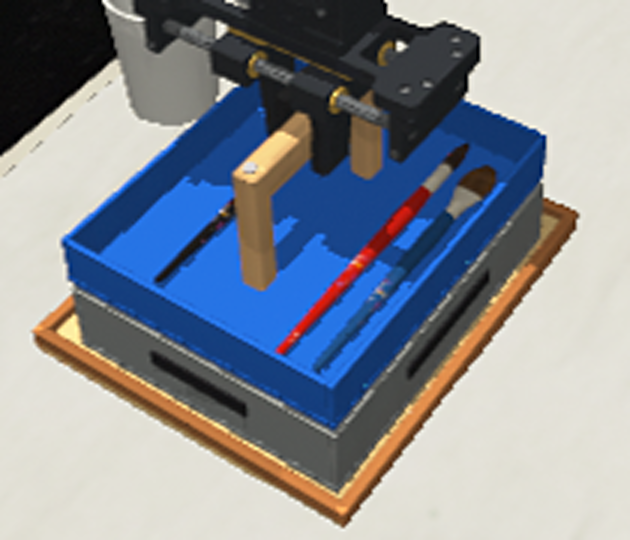

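The blue tray sits flush over the grey one, the firm stop matches full seating (TCP z 0.127, against 0.139 if only resting on the blocks). Release and retreat.

Emit:
step_arm([
  {"dx": 0,"dy": 0,"dz": -0.006,"wx": 0,"wy": 0,"wz": 0,"claw": 0},
  {"dx": 0,"dy": 0,"dz": -0.006,"wx": 0,"wy": 0,"wz": 0,"claw": 60},
  {"dx": 0,"dy": 0,"dz": -0.006,"wx": 0,"wy": 0,"wz": 0,"claw": 60},
  {"dx": 0,"dy": 0,"dz": -0.006,"wx": 0,"wy": 0,"wz": 0,"claw": 60},
  {"dx": 0,"dy": 0,"dz": -0.006,"wx": 0,"wy": 0,"wz": 0,"claw": 60},
  {"dx": 0,"dy": 0,"dz": -0.006,"wx": 0,"wy": 0,"wz": 0,"claw": 60},
  {"dx": 0,"dy": 0,"dz": -0.006,"wx": 0,"wy": 0,"wz": 0,"claw": 60},
])

```text
clock: 12.75
tool_pos: [0.5815, 0.2104, 0.1263]
eef_rot: [0.723, 0.691, 0.0, -0.001]
contact_force: [-0.2, -0.2, -1.0]
opening: 0.672
finger_force: 0.0
```

```bash
python3 - <<'E'
from h import *
st()
E
```

```text
{'clock': 12.75, 'tool_pos': [0.5815, 0.2104, 0.1263], 'eef_rot': [0.7225, 0.6913, 0.0001, -0.0011], 'contact_force': [-0.1627, -0.2041, -1.0142], 'moment': [-0.1369, 0.079, -0.0218], 'opening': 0.6722, 'finger_force': 0.0, 'q': [-0.5151, 0.8323, 0.1717, 1.6912, -0.2174, 0.6376, -0.2672]}
[[0.044, 0.999, -0.001], [0.999, -0.044, 0.002], [0.002, -0.002, -1.0]]
```

Emit:
step_arm([
  {"dx": 0,"dy": 0,"dz": -0.15,"wx": 0,"wy": 0,"wz": 0,"claw": 70},
  {"dx": 0,"dy": 0,"dz": -0.4,"wx": 0,"wy": 0,"wz": 0,"claw": 70},
  {"dx": 0,"dy": 0,"dz": -0.7,"wx": 0,"wy": 0,"wz": 0,"claw": 70},
  {"dx": 0,"dy": 0,"dz": -1,"wx": 0,"wy": 0,"wz": 0,"claw": 70},
])

```text
clock: 13.15
tool_pos: [0.5817, 0.2102, 0.208]
eef_rot: [0.723, 0.691, 0.0, -0.001]
contact_force: [1.0, 0.3, 0.9]
opening: 0.793
finger_force: 0.0
```

Emit:
step_arm([
  {"dx": -0.4,"dy": -0.4,"dz": -0.5,"wx": 0,"wy": 0,"wz": 0,"claw": 70},
  {"dx": -0.8,"dy": -0.8,"dz": -1,"wx": 0,"wy": 0,"wz": 0,"claw": 70},
  {"dx": -0.8,"dy": -0.8,"dz": -1,"wx": 0,"wy": 0,"wz": 0,"claw": 70},
  {"dx": -0.8,"dy": -0.8,"dz": -1,"wx": 0,"wy": 0,"wz": 0,"claw": 70},
  {"dx": -0.8,"dy": -0.8,"dz": -1,"wx": 0,"wy": 0,"wz": 0,"claw": 70},
])

```text
clock: 13.65
tool_pos: [0.5155, 0.1498, 0.2868]
eef_rot: [0.722, 0.691, 0.001, -0.001]
contact_force: [-0.1, -0.4, -0.4]
opening: 0.798
finger_force: 0.0
```

```bash
python3 - <<'E'
from h import *
st(); snap('side','side4')
im,P=load('side4'); hsv=cv2.cvtColor(im,cv2.COLOR_RGB2HSV); H,S=hsv[...,0],hsv[...,1]
m=(H>100)&(H<125)&(S>120)&(abs(P[...,2]-.102)<.008)&(abs(P[...,0]-.58)<.15)&(abs(P[...,1]-.207)<.15)
q=P[m]; k=np.linalg.lstsq(np.c_[q[:,:2]-[.5815,.208],np.ones(len(q))],q[:,2],rcond=None)[0]; print('rim tilt deg',np.degrees(k[:2]),'z',k[2],np.percentile(q[:,2],[50,90]),m.sum(),cv2.minAreaRect((q[:,:2]*1000).astype(np.float32)))
h=(H<25)&(S>60)&(abs(P[...,0]-.58)<.06)&(abs(P[...,1]-.207)<.08)&(P[...,2]>.145); print('handle top z',np.percentile(P[h][:,2],[50,90]),'expect .159 seated')
E
```

```text
{'clock': 13.65, 'tool_pos': [0.5155, 0.1498, 0.2868], 'eef_rot': [0.7224, 0.6915, 0.001, -0.0011], 'contact_force': [-0.0852, -0.4289, -0.4274], 'moment': [-0.0639, 0.0754, 0.026], 'opening': 0.7981, 'finger_force': 0.0, 'q': [-0.5118, 0.519, 0.2318, 1.7852, -0.1554, 0.8541, -0.2508]}
[[0.044, 0.999, -0.0], [0.999, -0.044, 0.003], [0.003, -0.0, -1.0]]
rim tilt deg [-0.21654415  0.09590887] z 0.09939175691278805 [0.10009649 0.10256646] 1556 ((581.589599609375, 208.72796630859375), (232.37933349609375, 191.22874450683594), 87.09469604492188)
handle top z [0.15836605 0.37792474] expect .159 seated
```

View pics/side4.png

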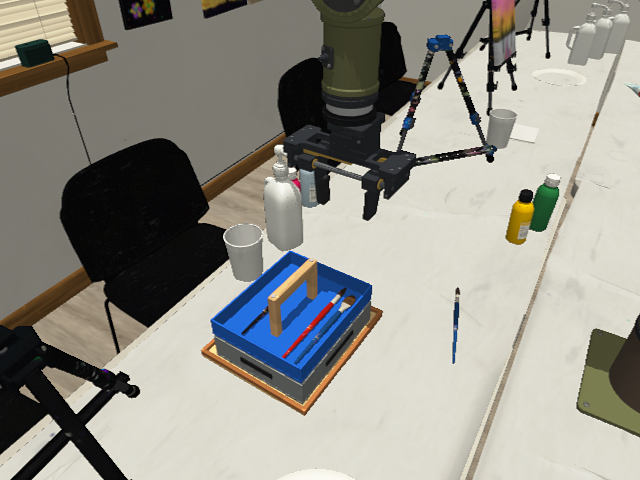

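The tray sits level and fully seated (rim tilt about 0.2°, handle top z ≈ 0.158). The jug and cup have not moved, and the gripper is clear of everything.

```bash
python3 -c "
from plant import workorder
print(workorder.finish_job())"
```

```text
the job is handed in; nothing more can be done
None
```

The blue tray is stacked on the grey tray with all four feet down in their sockets; it sits level and fully down, it has been let go, and the job is handed in at about 13.7 s of the 48 s allowed.

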